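# Latch the two-part filter cell shut

## Task

Close the two-part filter cell with its draw latch: take the claw by its round cross pin and feel gently for the slot of the keeper on the sliding half, let the hook drop right in and draw it back until it catches under the lip, then swing the lever over and down past centre until it lies fully home and the latch holds the two halves shut under tension. Press and pull only lightly on the claw (it must never bear on the keeper with more than 10 N while you hold it), and the other things on the bench stay where they are.

Things in the scene. Friction and masses are not known exactly. Their poses are not given: they have to be found in the camera images.
- cell: The fixed frame on the bench: grey base plate 245 x 120 x 10 mm (x = -75 to +170 from the origin) with the fixed aluminium half (90 x 90, top 55 mm above the bench, centred on the origin) and guide rods. It cannot be shifted. Origin on the bench below the lever's pivot; +x runs from the lever to the sliding half, y across, z up. The latch moves in the plane y = 0 of this frame.
- lever_pivot (a point): The lever's pivot axis, parallel to the cell's y; at (0, 0, 88) mm in the cell frame.
- lever (a joint): Angle of the lever, rad: 0 = standing upright, negative = leaning toward the sliding half (to -0.7), positive = swung away from the sliding half; 1.571 (hard stop) = lying level, fully home. The claw's hinge pin is at (-2, 0, 28) mm from the pivot with the lever upright. Friction of 0.055 N m holds it where it is left; centre is passed at about 1.28.
- lever_grip (a point): Centre of the dark round cross bar at the end of the lever, 16 mm thick, 34 mm long across (along the cell's y), 95 mm from the pivot; 88 mm above the bench when home.
- claw_pin (a point): The claw's hinge pin on the lever, parallel to y; (-2, 0, 28) mm from the pivot when the lever is upright; it turns with the lever.
- claw_hook: Front of the claw: steel tongue 16 mm wide, 5 thick (z = 6 to 11), with a nose 4 mm thick bent down to z = -5, inner face at x = 127.5 leaning back a little. Origin on the claw's hinge pin, x along the claw to the nose. Sprung along x: 5 N preload, then 0.5 N/mm, up to 30 mm (8 to 18 N when latched). Friction keeps its angle to the lever: an unhooked claw turns with the lever and lifts.
- claw_tab (a point): Centre of the dark round cross pin on top of the claw, 14 mm thick, 26 mm long across (along the cell's y), to be pinched by its ends; it turns between the fingers. At (126, 0, 30) mm in claw_hook when not pressed; its stem is sprung along claw_hook's z: pressed toward the tongue it gives way from 1.2 N on, 1 mm per 2 N, up to 10 mm (then solid).
- claw_tip (a point): Lowest point of the hook nose; at (128.5, 0, -5) mm in claw_hook. It reaches 55 to 60 mm above the bench when the hook is in the slot, 67 to 69 when it rests on top of the keeper.
- sliding_half: Sliding aluminium half, 100 x 90 x 43 mm, on guide rods along the cell's x, held by about 5 N of friction. Origin at the middle of its end next to the fixed half, 11 mm above the bench; axes as the cell. Its origin is at x = 49 mm in the cell frame when closed (hard stop); it starts 2.5 to 4 mm farther out. It carries the keeper.
- keeper_mid (a point): Mid-range of the slot centre, level with the keeper's top (67 mm above the bench), 71 mm in x from the sliding half's origin. The keeper is a steel strip 28 mm wide along x: flat near block 24 mm long, slot, flat far block 16 mm long of equal height. The keeper is clamped anywhere within 8 mm either way along x and this is NOT measured: the true slot must be felt for.
- keeper_lip (a point): Mid-range of the axis of the 8 mm lip rod, parallel to y, 4 mm below the keeper's top, 10 mm before the slot's centre in x; it ends the near block and shifts with the slot (up to 8 mm either way, not measured). Behind it the slot is 12 mm wide, 10.5 mm deep and undercut 4 mm beneath the rod.
- petri_1: Bystander, to be left alone: clear flat dish, 88 mm across, 14 high; origin at the centre of its underside.
- label_tape: Bystander, to be left alone: roll of white tape lying flat, 68 mm across, 19 high; origin at the centre of its underside.
- forceps_dark: Bystander, to be left alone: dark metal forceps lying flat, 132 x 20 x 7 mm; origin at the centre of its underside.
- tube15_1: Bystander, to be left alone: lying conical tube with screw cap, 118 mm long, 21 thick; origin at the centre of its underside.

How it is judged (in metres and radians):
On the way, in this order (a step that is already met when the one before it is completed fails the run):
1. the hook nose is down in the keeper's slot while the lever is still open (z of claw_tip in the frame of cell below 0.0615 m and x of claw_tip in the frame of sliding_half between 0.05 and 0.086 m and value of joint lever below 0.9 rad), for 0.2 s.
2. the lever is home with the hook in the slot, the halves shut and the claw under tension (z of claw_tip in the frame of cell below 0.0615 m and x of claw_tip in the frame of sliding_half between 0.05 and 0.086 m and value of joint lever above 1.52 rad and x of sliding_half in the frame of cell below 0.0505 m and contact force between claw_hook and sliding_half above 3 N), for 0.2 s.
At the end, for the whole second after the job is handed in: The lever lies home (joint above 1.52 rad, at rest), the hook nose is in the keeper's slot (tip less than 61.5 mm above the bench), the sliding half is within 1.5 mm of fully closed, and the claw pulls on the keeper with more than 3 N (all of step 2 and velocity of joint lever below 0.05 rad/s); the robot touches nothing.
It fails at once if while the fingers hold the claw, it is pressed or jammed against the keeper with more than 10 N (contact force between the fingers and claw_hook above 0.5 N and contact force between claw_hook and sliding_half above 10 N).
It fails at once if the dish, the tape roll, the forceps or the tube beside the cell is moved more than 3 cm (distance of any of petri_1, label_tape, forceps_dark, tube15_1 from where it was at the start of the episode above 0.03 m).
It also fails if it takes over 72 s, if anything falls off the work surface, if the arm or the gripper's body presses on something with over 40 N, if the wrist force passes 120 N, or if a joint passes its speed limit or range.

## Robot

A 7-joint arm with a two-finger parallel gripper is mounted at the origin on a cart in front of the work surface, level with it; the furniture and walls round the work are solid. World frame = base frame: x ahead of the robot, y to its left, z up, the work surface at z = 0. Lengths are in mm, angles in rad, forces in N, time in s.
With the tool pointing down it reaches from about 400 to 875 mm from the base axis. Payload 4.4 kg.
Tool frame: the origin (TCP) lies on the centre line of the jaws, within the pads' length; the fingertips stand 19 mm ahead of it and the grasp point (between the pads) is the TCP; z points along the fingers, y is the line along which they close (so a half turn about z gives the same grasp; the last joint's range is limited). The gripper opens to 85 mm and grips with 20 to 120 N. Pads are 22 mm wide; open, the fingers measure 114 mm over their backs; the gripper's body (76 mm by 85 mm) begins 54 mm behind the grasp point. The pads swing forward as they close: fully open they stand 13 mm farther back than shut.
Start: joints at [1.279, 0.628, 0.038, 1.517, -0.027, 0.996, -0.02], TCP at [145.552, -633.508, 250.313] pointing down, gripper open.
Joint ranges: [-3.06, 3.06], [-0.37, 2.12], [-1.25, 1.32], [0.18, 2.47], [-1.1, 4.24], [0.23, 1.98], [-2.94, 2.94]. Speed limits (rad/s): [2.57, 2.57, 3.14, 3.14, 3.14, 3.14, 3.14].

## Interface

Orientations are given as [roll, pitch, yaw] about the fixed x, y, z axes, in that order (R = Rz(yaw) Ry(pitch) Rx(roll)).
In Python, from cell import ctrl, viewer, silhouettes gives the robot as it stands.
- The arm moves only by the shell command python3 -m creep 'ROWS'. ROWS is JSON, a list of rows, each an object with "jaw": the gripper command: -1 is shut, 1 is fully open, values between are in proportion; "xyz": the shift along the tool's x, y, z in mm, a list of three; "angular": the turn, a rotation vector about the tool's x, y, z in rad, a list of three. In form: [{"jaw": jaw, "xyz": [tx, ty, tz], "angular": [rx, ry, rz]}, ...]. A call has 1 to 12 rows; each row is the pose to reach, as a shift and turn from the pose commanded when the call began, along the tool's axes at that moment; what a row does not reach only later rows make up. A row lasts 1/8 s, in which the tool goes at most 62.5 mm and 10.7 degrees, less where a joint would pass 70% of its speed; a pose out of reach is approached as far as the arm can. A call with a gripper value outside its range is refused whole. The fingers move at their own pace and stop on an object; the grip force is fixed at half the most. Time passes only in rows, so rows that repeat a pose let the fingers close. It gives the time, the measured TCP pose, the force, the opening and the grip force at its end, in the units of the state.
- ctrl.read_state(): the state, without advancing time (a new reading comes with each control period).
- viewer.get_image(name): name is "scene" or "side" or "wrist"; returns (picture, depth): 400x640x3 uint8, red, green, blue; 400x640 float32, mm along the optical axis (not along the pixel's ray), 0 where there is no reading.
- viewer.camera_model(name): a dict with "fx", "fy", "cx", "cy" (pixels), "T" (4x4, takes a point from camera to world coordinates). Camera axes: x right, y down, z forward; pixel columns grow to the right and rows downward; lengths in mm; the calibration is good to about 2 mm. A picture is of the moment at which its call begins: read the wrist's pose just before it. camera_model takes no time and is no camera call; for the wrist camera it gives the pose at the moment of the call.
- ctrl.finish_job(): hands the job in; it is judged then, once.
Trained networks look in the newest picture that a camera, given by its name, has taken for a name from the list of things; names that differ only in an ending like _2 or _b are one class to them, and where a whole thing is asked for, a point or a joint stands for the part that bears it (a point fixed in the world has none). Each returns a list of dicts, best first, with "score" (0 to 1); they miss things now and then, are a little off and sometimes report something else, mostly with a low value. They report only what shows in the picture. A call takes as long as a camera call.
- silhouettes(camera, target): "pixels" (400x640 bool, what is visible of it) and "xy" ([column, row] in pixels, amid what is visible of it).
The state is a dict: "clock": time; "qpos": joint angles; "qd": joint speeds; "tau": joint torques, N m; "eef_pos": TCP position; "tool_rot": TCP orientation; "force": force on the tool from outside, world axes, zero at the start; "torque": the same for the moment, N m; "width": finger opening in mm; "gripper_force": force on a finger pad.
Only numpy, scipy, OpenCV 4.12 (cv2) and the standard library are available. Lean on these libraries where they do the work, as an engineer would, in place of code of your own. Each camera call takes 0.05 s, during which the arm holds its last target. There are 200 camera calls.

## Working session

There is one attempt and no reset: what is moved stays moved. The work goes in short steps, Python scripts to look and compute and a shell command to move; the robot and the scene stay as the last step left them, time stands still between calls to the robot, and variables do not carry over. Pictures are saved under pics/ and viewed, at most 10 in all, crops included, and the job is handed in when it is done.

```bash
ls; mkdir -p pics; cat > h.py <<'E'
import numpy as np, cv2
from cell import ctrl, viewer, silhouettes
def pts(cam, mask, d, m=None):
    m=m or viewer.camera_model(cam)
    v,u=np.nonzero(mask&(d>0)); z=d[v,u]
    P=np.c_[(u-m["cx"])/m["fx"]*z,(v-m["cy"])/m["fy"]*z,z]
    T=np.array(m["T"]); return P@T[:3,:3].T+T[:3,3]
E
python3 - <<'E'
from h import *
s=ctrl.read_state(); print(s)
ims=[]
for c in("scene","side"):
    im,d=viewer.get_image(c); ims.append(im)
    cv2.imwrite(f"pics/{c}0.png",im[:,:,::-1])
    for t in("cell","sliding_half","claw_tab","lever_grip","claw_pin","keeper_mid","lever_pivot","claw_hook","petri_1","tube15_1"):
        try: r=silhouettes(c,t)
        except Exception as e: print(t,e); continue
        for x in r[:1]:
            p=pts(c,x["pixels"],d)
            print(c,t,round(x["score"],2),np.round(x["xy"]),len(p),np.round(np.median(p,0)) if len(p) else "",np.round(np.percentile(p,[3,97],axis=0)).tolist() if len(p) else "")
E
```

```text
pics
{'clock': 0.0, 'qpos': array([ 1.27921545,  0.62936615,  0.03848325,  1.51840124, -0.02700775,
        0.99628719, -0.01999296]), 'qd': array([-0.00089197, -0.0014387 ,  0.00196464,  0.0005999 , -0.00206412,
        0.00083926, -0.00049425]), 'tau': array([-5.88662861e-04, -5.63400078e+01,  1.22608479e+00, -1.93442380e+01,
        1.10153531e-02,  1.05518347e-02,  3.06695597e-05]), 'eef_pos': array([ 145.38519469, -632.91182471,  249.36621052]), 'tool_rot': array([-3.13965044e+00,  4.51473013e-05,  2.25749583e-01]), 'force': array([ 0.96268393, -0.10980876, -0.34862548]), 'torque': array([-0.01695375, -0.01289767,  0.01223759]), 'gripper_force': 0.0, 'width': 85.14476266180203}
scene cell 0.68 [297. 266.] 6532 [489. 159.  52.] [[445.0, 43.0, 3.0], [548.0, 257.0, 178.0]]
scene claw_tab 0.46 [271. 206.] 82 [498. 205. 185.] [[489.0, 196.0, 174.0], [511.0, 209.0, 190.0]]
scene lever_grip 0.81 [308. 218.] 969 [506. 109. 148.] [[491.0, 87.0, 94.0], [532.0, 213.0, 189.0]]
scene claw_pin 0.88 [307. 218.] 1023 [506. 112. 147.] [[490.0, 79.0, 35.0], [684.0, 214.0, 189.0]]
scene keeper_mid
[... 756 characters left out ...]
208.0, 191.0]]
side lever_grip 0.66 [340. 215.] 487 [512. 102. 162.] [[492.0, -27.0, 14.0], [536.0, 215.0, 191.0]]
side claw_pin 0.97 [336. 216.] 516 [511. 102. 159.] [[492.0, -25.0, 14.0], [535.0, 215.0, 191.0]]
side keeper_mid 0.61 [340. 266.] 1437 [499. 210.  55.] [[454.0, 145.0, 16.0], [546.0, 245.0, 68.0]]
side lever_pivot 0.96 [340. 260.] 3568 [506. 189.  55.] [[449.0, 53.0, 8.0], [570.0, 260.0, 185.0]]
side claw_hook 0.74 [340. 228.] 145 [501. 206. 172.] [[491.0, 184.0, 152.0], [512.0, 216.0, 191.0]]
side petri_1 0.5 [326. 215.] 218 [566. -43.  14.] [[510.0, -79.0, 7.0], [586.0, -5.0, 17.0]]
side tube15_1 0.6 [341. 313.] 305 [488. 315.  16.] [[457.0, 273.0, 7.0], [520.0, 358.0, 20.0]]
```

View pics/scene0.png

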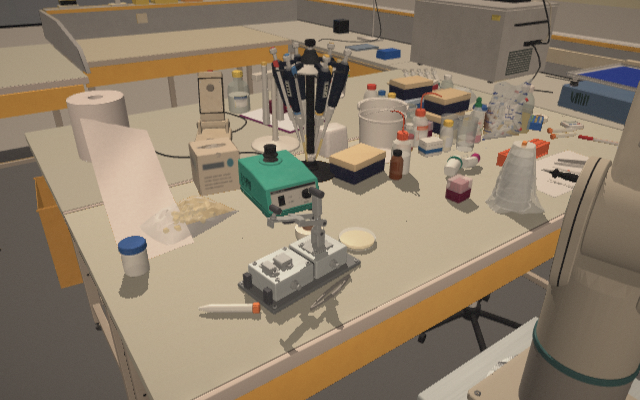

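```bash
python3 - <<'E'
from h import *
# sliding_half rectangle from top faces; all depth points near
A=[]
for c in("scene","side"):
    im,d=viewer.get_image(c); p=pts(c,d>0,d); col=im[d>0]
    m=(p[:,0]>420)&(p[:,0]<600)&(p[:,1]>20)&(p[:,1]<270)
    p=p[m]
    for lo,hi in((50,58),(64,71),(6,13)):
        q=p[(p[:,2]>lo)&(p[:,2]<hi)]
        print(c,lo,len(q),np.round(np.percentile(q,[1,50,99],axis=0)).tolist(), cv2.minAreaRect(q[:,:2].astype(np.float32)))
    q=p[p[:,2]>80]
    for z in range(80,200,8):
        r=q[(q[:,2]>=z)&(q[:,2]<z+8)]
        if len(r): print(z,len(r),np.round(np.percentile(r,[2,50,98],axis=0)[:,:2]).tolist())
E
```

```text
scene 50 1795 [[455.0, 48.0, 50.0], [493.0, 156.0, 54.0], [556.0, 244.0, 58.0]] ((509.4191589355469, 144.71453857421875), (93.02432250976562, 200.25711059570312), 8.643702507019043)
scene 64 242 [[484.0, 81.0, 64.0], [504.0, 194.0, 66.0], [526.0, 231.0, 70.0]] ((509.1659240722656, 155.3916015625), (30.91127586364746, 150.86720275878906), 9.309863090515137)
scene 6 1043 [[428.0, 23.0, 6.0], [462.0, 176.0, 9.0], [545.0, 265.0, 13.0]] ((470.875, 151.9791259765625), (257.156982421875, 112.22962188720703), 77.6034927368164)
80 38 [[504.0, 81.0], [508.0, 98.0], [526.0, 102.0]]
88 60 [[504.0, 84.0], [512.0, 96.0], [529.0, 102.0]]
96 26 [[506.0, 88.0], [512.0, 95.0], [521.0, 98.0]]
104 9 [[498.0, 82.0], [501.0, 93.0], [513.0, 96.0]]
112 51 [[497.0, 82.0], [501.0, 96.0], [535.0, 112.0]]
120 99 [[494.0, 88.0], [512.0, 101.0], [532.0, 127.0]]
128 98 [[491.0, 93.0], [497.0, 121.0], [532.0, 150.0]]
136 105 [[490.0, 89.0], [503.0, 140.0], [527.0, 177.0]]
144 148 [[491.0, 91.0], [506.0, 154.0], [524.0, 214.0]]
152 119 [[492.0, 90.0], [505.0, 182.0], [521.0, 216.0]]
160 89 [[491.0, 89.0], [502.0, 20
[... 735 characters left out ...]
24.0, 101.0], [525.0, 103.0], [527.0, 103.0]]
88 1 [[527.0, 104.0], [527.0, 104.0], [527.0, 104.0]]
112 27 [[505.0, 86.0], [517.0, 95.0], [536.0, 99.0]]
120 28 [[501.0, 83.0], [515.0, 97.0], [534.0, 106.0]]
128 18 [[498.0, 94.0], [516.0, 100.0], [532.0, 115.0]]
136 38 [[491.0, 95.0], [516.0, 121.0], [529.0, 159.0]]
144 50 [[491.0, 97.0], [512.0, 144.0], [525.0, 215.0]]
152 43 [[494.0, 98.0], [508.0, 186.0], [525.0, 217.0]]
160 50 [[494.0, 97.0], [506.0, 209.0], [524.0, 216.0]]
168 40 [[496.0, 98.0], [509.0, 103.0], [526.0, 213.0]]
176 47 [[491.0, 99.0], [507.0, 105.0], [528.0, 208.0]]
184 119 [[489.0, 92.0], [510.0, 104.0], [532.0, 209.0]]
192 3 [[500.0, 93.0], [504.0, 98.0], [525.0, 200.0]]
```

The scene picture shows the cell at about (300,262) px, with the lever upright near (318,200) and the claw tab near (271,206). The tube is at (229,308) and the dish at (357,239). The cell's +x axis points along world +y, turned about 8°, with its origin near (517, 92). I'll move to hover above the tab.

```bash
cat >> h.py <<'E'
from scipy.spatial.transform import Rotation as Ro
YAW=np.deg2rad(8.2); U=np.array([-np.sin(YAW),np.cos(YAW),0]); O=np.array([517.,92,0])
def c2w(x,z,y=0): return O+U*x+np.array([-U[1],U[0],0])*y+np.array([0,0,z])
def w2c(p): r=np.asarray(p)-O; return np.array([r@U, r@np.array([-U[1],U[0],0]), r[2]])
def plan(*ws,yaw=np.pi/2+YAW):
    s=ctrl.read_state(); R=Ro.from_euler("xyz",s["tool_rot"]); p=np.array(s["eef_pos"])
    rv=(R.inv()*Ro.from_euler("xyz",[np.pi,0,yaw])).as_rotvec()
    for w in ws: print(np.round(R.inv().apply(np.array(w)-p),1).tolist(), np.round(rv,3).tolist())
E
python3 -m creep '[{"jaw":1,"xyz":[301,-171,-80],"angular":[0,0,-0.4]},{"jaw":1,"xyz":[301,-171,-80],"angular":[0,0,-0.4]},{"jaw":1,"xyz":[301,-171,-80],"angular":[0,0,-0.4]},{"jaw":1,"xyz":[301,-171,-80],"angular":[0,0,-0.4]},{"jaw":1,"xyz":[301,-171,-80],"angular":[0,0,-0.4]},{"jaw":1,"xyz":[301,-171,-80],"angular":[0,0,-0.4]},{"jaw":1,"xyz":[533,-466,-80],"angular":[0,0,-1.1]},{"jaw":1,"xyz":[533,-466,-80],"angular":[0,0,-1.1]},{"jaw":1,"xyz":[533,-466,-80],"angular":[0,0,-1.1]},{"jaw":1,"xyz":[533,-466,-80],"angular":[0,0,-1.1]},{"jaw":1,"xyz":[533,-466,-80],"angular":[0,0,-1.1]},{"jaw":1,"xyz":[533,-466,-80],"angular":[0,0,-1.1]}]'
python3 -c "
from h import *
plan(c2w(113,300))"
```

```text
clock: 2.7
eef_pos: [561.3, -58.8, 330.6]
tool_rot: [3.141, 0.0, 1.325]
force: [1.4, -1.1, 1.0]
width: 85.4
gripper_force: 0.0
[240.0, -122.5, 30.5] [0.001, 0.0, -0.389]
```

```bash
python3 -m creep '[{"jaw":1,"xyz":[240,-122,30],"angular":[0,0,-0.389]},{"jaw":1,"xyz":[240,-122,30],"angular":[0,0,-0.389]},{"jaw":1,"xyz":[240,-122,30],"angular":[0,0,-0.389]},{"jaw":1,"xyz":[240,-122,30],"angular":[0,0,-0.389]},{"jaw":1,"xyz":[240,-122,30],"angular":[0,0,-0.389]},{"jaw":1,"xyz":[240,-122,30],"angular":[0,0,-0.389]},{"jaw":1,"xyz":[240,-122,30],"angular":[0,0,-0.389]}]'
python3 - <<'E'
from h import *
m=viewer.camera_model("wrist"); im,d=viewer.get_image("wrist"); cv2.imwrite("pics/w1.png",im[:,:,::-1])
for t in("claw_tab","lever_grip","keeper_mid","sliding_half"):
    for x in silhouettes("wrist",t)[:1]:
        print(t,x["score"],x["xy"]); p=pts("wrist",x["pixels"],d,m)
        print(np.round(np.percentile(p,[3,50,97],axis=0)).tolist())
p=pts("wrist",d>0,d,m)
for lo,hi in((45,60),(62,72)):
    q=p[(p[:,2]>lo)&(p[:,2]<hi)]; c=np.array([w2c(a) for a in q]); print(lo,np.round(np.percentile(c,[1,50,99],axis=0),1).tolist(),cv2.minAreaRect(q[:,:2].astype(np.float32)))
E
```

```text
clock: 3.58
eef_pos: [501.1, 200.3, 300.3]
tool_rot: [3.141, 0.001, 1.713]
force: [-0.5, -0.9, -0.3]
width: 85.1
gripper_force: 0.0
claw_tab 0.81 [316.1, 202.2]
[[491.0, 193.0, 170.0], [503.0, 203.0, 189.0], [515.0, 208.0, 191.0]]
keeper_mid 0.67 [314.2, 172.6]
[[456.0, 147.0, 38.0], [498.0, 204.0, 55.0], [547.0, 242.0, 67.0]]
sliding_half 0.75 [317.6, 169.5]
[[458.0, 147.0, 40.0], [499.0, 204.0, 55.0], [547.0, 243.0, 68.0]]
45 [[-80.8, -449.4, 45.6], [58.3, -23.9, 55.0], [292.7, 42.1, 59.7]] ((709.58837890625, 241.3752899169922), (510.7331237792969, 377.5666198730469), 2.419842481613159)
62 [[-86.7, -442.4, 62.2], [137.3, -250.0, 69.0], [299.0, 11.6, 72.0]] ((703.1629638671875, 158.21536254882812), (388.4541931152344, 439.1836242675781), 34.77390670776367)
```

View pics/w1.png

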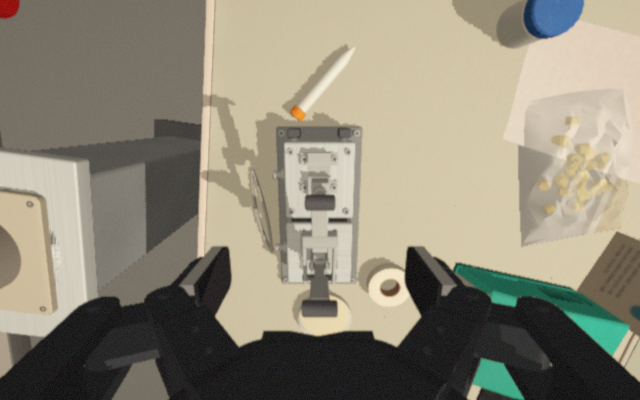

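The wrist view shows the cell aligned with the tool. The tab is at (320,202), the lever grip at (320,309), and the keeper is partly visible at (318,165), with the tape at (388,286). I'll refine the tab and lever positions, and descend next.

```bash
python3 - <<'E'
from h import *
m=viewer.camera_model("wrist"); im,d=viewer.get_image("wrist")
p=pts("wrist",d>0,d,m); c=np.array([w2c(a) for a in p])
r=(abs(c[:,1])<70)&(c[:,0]>-120)&(c[:,0]<190); c=c[r]; p=p[r]
q=c[(c[:,2]>50)&(c[:,2]<58)&(abs(c[:,1])<55)&(c[:,0]>-60)&(c[:,0]<165)]
print(len(q),np.round(np.percentile(q,[1,50,99],axis=0),1).tolist(),cv2.minAreaRect(q[:,:2].astype(np.float32)))
h=np.histogram(q[:,0],bins=np.arange(40,60,1));print(h[0].tolist())
for n,a,b,lo in(("tab",90,135,178),("grip",-40,40,150)):
    q=c[(c[:,0]>a)&(c[:,0]<b)&(c[:,2]>lo)&(abs(c[:,1])<25)]
    print(n,len(q),np.round(np.percentile(q,[1,50,99],axis=0),1).tolist())
q=c[(c[:,2]>62)&(c[:,2]<72)&(c[:,0]>70)&(c[:,0]<165)&(abs(c[:,1])<12)]
print(np.histogram(q[:,0],bins=np.arange(80,160,2)))
cv2.imwrite("pics/w2.png",cv2.resize(im[120:330,260:380,::-1],None,fx=3,fy=2.8))
E
```

```text
5520 [[-41.1, -46.1, 50.8], [79.7, 0.5, 55.1], [151.3, 42.3, 57.8]] ((53.03129577636719, -1.861053466796875), (90.09806060791016, 196.78321838378906), 89.93806457519531)
[44, 41, 31, 56, 49, 12, 7, 17, 4, 0, 0, 0, 12, 37, 47, 24, 33, 38, 29]
tab 15814 [[109.3, -24.4, 188.2], [122.4, -0.2, 371.8], [130.8, 24.4, 383.6]]
grip 915 [[-1.5, -18.1, 151.0], [9.5, -1.5, 187.0], [12.7, 14.5, 191.5]]
(array([ 0,  0,  0,  3,  3,  5,  4,  6,  4,  5,  4,  5,  6,  3, 23, 19,  0,
        0,  0,  0,  0, 20, 38, 22, 40, 34, 26, 40, 29, 31,  0,  0,  0,  0,
        0,  0,  0,  0,  0]), array([ 80,  82,  84,  86,  88,  90,  92,  94,  96,  98, 100, 102, 104,
       106, 108, 110, 112, 114, 116, 118, 120, 122, 124, 126, 128, 130,
       132, 134, 136, 138, 140, 142, 144, 146, 148, 150, 152, 154, 156,
       158]))
```

View pics/w2.png

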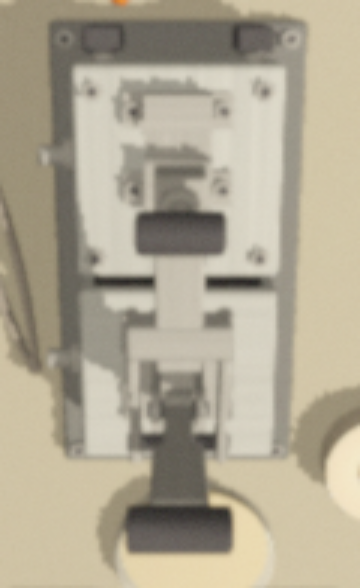

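The crop shows the keeper's slot just beyond the tab, at (180,190) px. The depth readings put the near block's end at cell x≈112 and the far block's start at ≈122, so the slot centre is at x≈116.5. Next I'll descend and pinch the tab.

```bash
sed -i 's/O=np.array(\[517.,92,0\])/O=np.array([518.7,92.2,0])/' h.py; python3 - <<'E'
from h import *
m=viewer.camera_model("wrist"); im,d=viewer.get_image("wrist")
p=pts("wrist",d>0,d,m); c=np.array([w2c(a) for a in p])
for n,a,b in(("tab",90,135),("grip",-40,40)):
    q=c[(c[:,0]>a)&(c[:,0]<b)&(c[:,2]>180)&(c[:,2]<200)&(abs(c[:,1])<25)]
    print(n,len(q),np.round(np.percentile(q,[1,5,50,95,99],axis=0),1).tolist())
plan(c2w(112.5,230),c2w(112.5,186))
E
```

```text
tab 513 [[102.6, -12.9, 182.0], [103.9, -11.7, 184.0], [111.4, -0.3, 189.0], [116.3, 11.4, 190.8], [116.5, 12.3, 191.3]]
grip 611 [[-0.6, -16.5, 181.4], [0.5, -15.1, 182.7], [8.7, -0.6, 189.1], [12.4, 15.2, 191.1], [12.9, 16.3, 191.7]]
[1.8, 2.2, 70.4] [0.0, 0.0, -0.0]
[1.8, 2.2, 114.4] [0.0, 0.0, -0.0]
```

```bash
python3 -m creep '[{"jaw":1,"xyz":[-0.7,2,60],"angular":[0,0,0]},{"jaw":1,"xyz":[-0.7,2,100],"angular":[0,0,0]},{"jaw":1,"xyz":[-0.7,2,115],"angular":[0,0,0]},{"jaw":0,"xyz":[-0.7,2,115],"angular":[0,0,0]},{"jaw":-0.3,"xyz":[-0.7,2,115],"angular":[0,0,0]},{"jaw":-0.5,"xyz":[-0.7,2,115],"angular":[0,0,0]},{"jaw":-0.5,"xyz":[-0.7,2,115],"angular":[0,0,0]},{"jaw":-0.5,"xyz":[-0.7,2,115],"angular":[0,0,0]},{"jaw":-0.5,"xyz":[-0.7,2,115],"angular":[0,0,0]}]'
python3 - <<'E'
from h import *
im,d=viewer.get_image("side"); cv2.imwrite("pics/s1.png",cv2.resize(im[180:310,260:430,::-1],None,fx=4,fy=4))
E
```

```text
clock: 5.05
eef_pos: [502.8, 202.6, 185.8]
tool_rot: [3.14, -0.001, 1.715]
force: [-0.1, 3.0, 1.9]
width: 24.4
gripper_force: 58.8
```

View pics/s1.png

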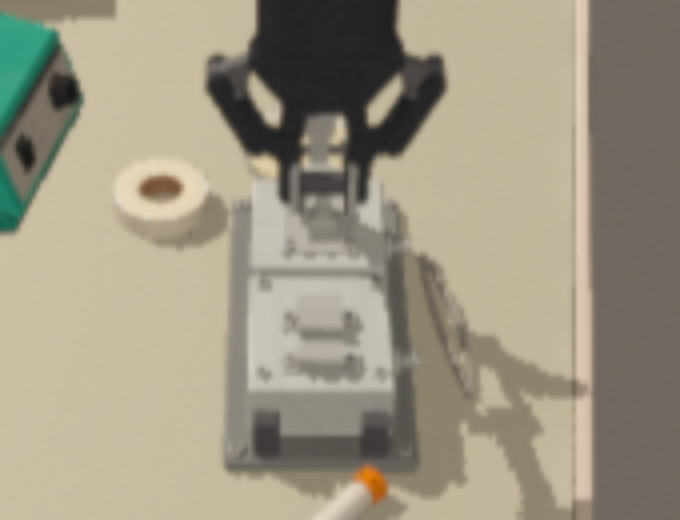

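The side view shows the fingers pinching the tab at (322,185), with both keeper blocks clear at (322,312) and (325,350). I'll swing the claw down along its arc.

```bash
python3 - <<'E'
from h import *
im,d=viewer.get_image("side"); p=pts("side",d>0,d); c=np.array([w2c(a) for a in p])
q=c[(c[:,2]>63)&(c[:,2]<72)&(c[:,0]>70)&(c[:,0]<165)&(abs(c[:,1])<12)]
print(np.histogram(q[:,0],bins=np.arange(80,150,3)))
q=c[(c[:,2]>45)&(c[:,2]<58)&(abs(c[:,1])<55)&(c[:,0]>-60)&(c[:,0]<165)]
print(cv2.minAreaRect(q[:,:2].astype(np.float32)), w2c(ctrl.read_state()["eef_pos"]))
E
python3 -m creep '[{"jaw":-0.5,"xyz":[6,0,10],"angular":[0,0,0]},{"jaw":-0.5,"xyz":[12,0,24],"angular":[0,0,0]},{"jaw":-0.5,"xyz":[16,0,36],"angular":[0,0,0]},{"jaw":-0.5,"xyz":[18.5,0,46],"angular":[0,0,0]},{"jaw":-0.5,"xyz":[20.5,0,57],"angular":[0,0,0]},{"jaw":-0.5,"xyz":[21.5,0,68],"angular":[0,0,0]},{"jaw":-0.5,"xyz":[21.5,0,74],"angular":[0,0,0]},{"jaw":-0.5,"xyz":[21.5,0,74],"angular":[0,0,0]}]'
python3 - <<'E'
from h import *
print(w2c(ctrl.read_state()["eef_pos"]))
E
```

```text
(array([ 2,  7, 11,  8,  7,  3, 11,  7,  9, 13,  8,  0,  0,  0,  6,  6, 11,
        7, 12, 12,  2,  0,  0]), array([ 80,  83,  86,  89,  92,  95,  98, 101, 104, 107, 110, 113, 116,
       119, 122, 125, 128, 131, 134, 137, 140, 143, 146, 149]))
((58.7264404296875, 1.1961784362792969), (90.04638671875, 209.04287719726562), 89.81771087646484) [1.11544414e+02 5.63354715e-02 1.85653288e+02]
clock: 6.15
eef_pos: [499.3, 222.9, 110.8]
tool_rot: [-3.141, 0.0, 1.715]
force: [0.2, 0.6, -0.2]
width: 24.5
gripper_force: 59.7
[132.1340443    0.55530354 110.81605967]
```

```bash
python3 -m creep '[{"jaw":-0.5,"xyz":[-2.5,-0.5,3],"angular":[0,0,0]},{"jaw":-0.5,"xyz":[-3,-0.5,6],"angular":[0,0,0]},{"jaw":-0.5,"xyz":[-3,-0.5,6],"angular":[0,0,0]}]'
python3 -m creep '[{"jaw":-0.5,"xyz":[0,0,2],"angular":[0,0,0]},{"jaw":-0.5,"xyz":[0,0,2],"angular":[0,0,0]},{"jaw":-0.5,"xyz":[0,0,2],"angular":[0,0,0]}]'
python3 -m creep '[{"jaw":-0.5,"xyz":[0,0,1.5],"angular":[0,0,0]},{"jaw":-0.5,"xyz":[0,0,1.5],"angular":[0,0,0]},{"jaw":-0.5,"xyz":[0,0,1.5],"angular":[0,0,0]}]'
```

```text
clock: 6.52
eef_pos: [499.6, 220.6, 105.5]
tool_rot: [3.141, -0.001, 1.715]
force: [0.5, 3.9, 2.2]
width: 24.1
gripper_force: 59.9
clock: 6.9
eef_pos: [499.6, 220.1, 103.5]
tool_rot: [3.141, -0.0, 1.715]
force: [0.9, 2.5, 2.3]
width: 24.7
gripper_force: 59.9
clock: 7.28
eef_pos: [499.6, 219.9, 101.7]
tool_rot: [3.141, 0.0, 1.715]
force: [1.5, 2.5, 0.8]
width: 24.3
gripper_force: 59.8
```

```bash
python3 -m creep '[{"jaw":-0.5,"xyz":[0.5,0,1.5],"angular":[0,0,0]},{"jaw":-0.5,"xyz":[0.5,0,1.5],"angular":[0,0,0]},{"jaw":-0.5,"xyz":[0.5,0,1.5],"angular":[0,0,0]}]'
python3 -m creep '[{"jaw":-0.5,"xyz":[0.5,0,1.5],"angular":[0,0,0]},{"jaw":-0.5,"xyz":[0.5,0,1.5],"angular":[0,0,0]},{"jaw":-0.5,"xyz":[0.5,0,1.5],"angular":[0,0,0]}]'
```

```text
clock: 7.65
eef_pos: [499.4, 219.8, 100.1]
tool_rot: [-3.141, 0.001, 1.714]
force: [2.5, 0.8, -0.7]
width: 24.4
gripper_force: 59.7
clock: 8.02
eef_pos: [499.3, 220.0, 98.7]
tool_rot: [-3.141, 0.001, 1.714]
force: [3.0, -2.4, -0.4]
width: 24.6
gripper_force: 59.8
```

```bash
python3 -m creep '[{"jaw":-0.5,"xyz":[-0.5,0,1],"angular":[0,0,0]},{"jaw":-0.5,"xyz":[-0.5,0,1],"angular":[0,0,0]},{"jaw":-0.5,"xyz":[-0.5,0,1],"angular":[0,0,0]}]'
python3 -m creep '[{"jaw":-0.5,"xyz":[0,0,1.5],"angular":[0,0,0]},{"jaw":-0.5,"xyz":[0,0,1.5],"angular":[0,0,0]},{"jaw":-0.5,"xyz":[0,0,1.5],"angular":[0,0,0]}]'
python3 - <<'E'
from h import *
print(w2c(ctrl.read_state()["eef_pos"]))
im,d=viewer.get_image("side"); cv2.imwrite("pics/s2.png",cv2.resize(im[200:300,290:390,::-1],None,fx=6,fy=6,interpolation=cv2.INTER_CUBIC))
E
```

```text
clock: 8.4
eef_pos: [499.3, 220.1, 97.8]
tool_rot: [-3.141, 0.001, 1.715]
force: [2.9, -1.5, 0.2]
width: 24.4
gripper_force: 59.9
clock: 8.78
eef_pos: [499.4, 220.2, 96.4]
tool_rot: [-3.142, 0.0, 1.715]
force: [1.5, -3.1, 2.1]
width: 24.6
gripper_force: 60.0
[129.4120224    0.89769299  96.36213102]
```

View pics/s2.png

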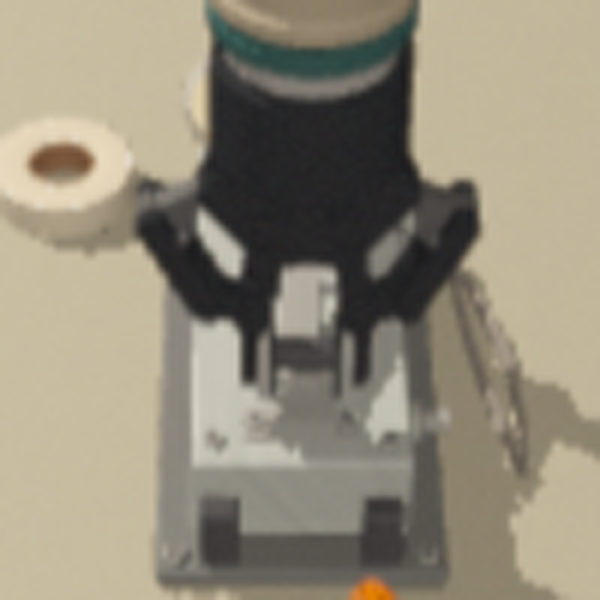

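The view shows the fingers holding the tab low over the keeper, at (305,350) px. The height is about right for the nose being in the slot, and no vertical resistance has built up. I'll keep lowering gently.

```bash
python3 -m creep '[{"jaw":-0.5,"xyz":[-0.5,0,1.5],"angular":[0,0,0]},{"jaw":-0.5,"xyz":[-0.5,0,1.5],"angular":[0,0,0]},{"jaw":-0.5,"xyz":[-0.5,0,1.5],"angular":[0,0,0]}]'
python3 -m creep '[{"jaw":-0.5,"xyz":[-0.5,0,1.5],"angular":[0,0,0]},{"jaw":-0.5,"xyz":[-0.5,0,1.5],"angular":[0,0,0]},{"jaw":-0.5,"xyz":[-0.5,0,1.5],"angular":[0,0,0]}]'
```

```text
clock: 9.2
eef_pos: [499.5, 219.8, 95.0]
tool_rot: [3.141, 0.0, 1.715]
force: [2.5, -3.9, 5.4]
width: 24.3
gripper_force: 60.3
clock: 9.57
eef_pos: [499.6, 219.4, 93.7]
tool_rot: [3.141, 0.0, 1.715]
force: [2.1, -3.5, 6.5]
width: 24.4
gripper_force: 60.5
```

```bash
python3 -m creep '[{"jaw":-0.5,"xyz":[0,0,-1],"angular":[0,0,0]},{"jaw":-0.5,"xyz":[-1.5,0,-1],"angular":[0,0,0]},{"jaw":-0.5,"xyz":[-1.5,0,-1],"angular":[0,0,0]},{"jaw":-0.5,"xyz":[-1.5,0,-1],"angular":[0,0,0]}]'
python3 -m creep '[{"jaw":-0.5,"xyz":[-1.5,0,0],"angular":[0,0,0]},{"jaw":-0.5,"xyz":[-1.5,0,0],"angular":[0,0,0]},{"jaw":-0.5,"xyz":[-1.5,0,0],"angular":[0,0,0]}]'
```

```text
clock: 10.07
eef_pos: [499.6, 219.3, 94.4]
tool_rot: [3.141, -0.002, 1.716]
force: [0.4, 1.6, 2.7]
width: 24.4
gripper_force: 60.2
clock: 10.45
eef_pos: [499.9, 216.9, 94.2]
tool_rot: [3.141, -0.001, 1.715]
force: [2.2, 3.7, 0.7]
width: 24.3
gripper_force: 60.0
```

```bash
python3 -m creep '[{"jaw":-0.5,"xyz":[0,0,1.5],"angular":[0,0,0]},{"jaw":-0.5,"xyz":[0,0,1.5],"angular":[0,0,0]},{"jaw":-0.5,"xyz":[0,0,1.5],"angular":[0,0,0]}]'
python3 -m creep '[{"jaw":-0.5,"xyz":[0,0,1.5],"angular":[0,0,0]},{"jaw":-0.5,"xyz":[0,0,1.5],"angular":[0,0,0]},{"jaw":-0.5,"xyz":[0,0,1.5],"angular":[0,0,0]}]'
```

```text
clock: 10.82
eef_pos: [499.9, 216.5, 92.8]
tool_rot: [3.141, -0.0, 1.715]
force: [1.2, 4.6, 2.1]
width: 24.2
gripper_force: 60.0
clock: 11.2
eef_pos: [500.0, 216.1, 91.5]
tool_rot: [3.141, 0.001, 1.714]
force: [0.7, 2.3, 4.0]
width: 24.8
gripper_force: 60.3
```

```bash
python3 -m creep '[{"jaw":-0.5,"xyz":[-1.5,0,0],"angular":[0,0,0]},{"jaw":-0.5,"xyz":[-1.5,0,0],"angular":[0,0,0]},{"jaw":-0.5,"xyz":[-1.5,0,0],"angular":[0,0,0]}]'
python3 -m creep '[{"jaw":-0.5,"xyz":[-1.5,0,0],"angular":[0,0,0]},{"jaw":-0.5,"xyz":[-1.5,0,0],"angular":[0,0,0]},{"jaw":-0.5,"xyz":[-1.5,0,0],"angular":[0,0,0]}]'
```

```text
clock: 11.58
eef_pos: [500.2, 215.6, 91.4]
tool_rot: [3.141, -0.001, 1.715]
force: [-0.1, 4.0, 4.1]
width: 24.6
gripper_force: 60.3
clock: 11.95
eef_pos: [500.3, 214.3, 91.4]
tool_rot: [3.141, -0.001, 1.715]
force: [0.0, 4.5, 4.2]
width: 24.2
gripper_force: 60.2
```

```bash
python3 -m creep '[{"jaw":-0.5,"xyz":[-2,0,0],"angular":[0,0,0]},{"jaw":-0.5,"xyz":[-2,0,0],"angular":[0,0,0]},{"jaw":-0.5,"xyz":[-2,0,0],"angular":[0,0,0]}]'
python3 - <<'E'
from h import *
for cam in("side","scene"):
    im,d=viewer.get_image(cam); p=pts(cam,d>0,d); c=np.array([w2c(a) for a in p])
    q=c[(c[:,2]>63)&(c[:,2]<72)&(c[:,0]>70)&(c[:,0]<165)&(abs(c[:,1])<12)]
    print(np.histogram(q[:,0],bins=np.arange(80,150,3)))
    q=c[(c[:,2]>45)&(c[:,2]<58)&(abs(c[:,1])<44)&(c[:,0]>100)&(c[:,0]<175)]; print(np.percentile(q[:,0],[95,98,99,99.7]))
    q=c[(c[:,2]>150)&(c[:,2]<195)&(abs(c[:,1])<18)&(c[:,0]>-60)&(c[:,0]<40)]; print("grip",len(q),np.percentile(q,[3,50,97],axis=0).round(1).tolist())
E
```

```text
clock: 12.32
eef_pos: [500.4, 213.5, 91.4]
tool_rot: [3.141, -0.003, 1.716]
force: [0.3, 8.0, 3.5]
width: 24.5
gripper_force: 60.2
(array([ 0,  2,  2,  0,  0,  0,  0,  0,  0,  2,  1,  0,  6, 10,  8, 13,  5,
        8, 10, 12,  1,  0,  0]), array([ 80,  83,  86,  89,  92,  95,  98, 101, 104, 107, 110, 113, 116,
       119, 122, 125, 128, 131, 134, 137, 140, 143, 146, 149]))
[150.68708002 151.34399956 152.11739426 162.2469978 ]Traceback (most recent call last):
  File "<stdin>", line 7, in <module>
    return _quantile_unchecked(
        a, q, axis, out, overwrite_input, method, keepdims, weights)
    return _ureduce(a,
                    func=_quantile_ureduce_func,
    ...<5 lines>...
                    overwrite_input=overwrite_input,
                    method=method)
    r = func(a, **kwargs)
    result = _quantile(arr,
                       quantiles=q,
    ...<2 lines>...
                       out=out,
                       weights=wgt)
    slices_having_nans = np.isnan(arr[-1, ...])
                                  ~~~^^^^^^^^^
IndexError: index -1 is out of bounds for axis 0 with size 0
```

```bash
python3 -m creep '[{"jaw":-0.5,"xyz":[0.7,0,-0.8],"angular":[0,0,0]},{"jaw":-0.5,"xyz":[0.7,0,-1.2],"angular":[0,0,0]},{"jaw":-0.2,"xyz":[0.7,0,-1.2],"angular":[0,0,0]},{"jaw":0.2,"xyz":[0.7,0,-1.2],"angular":[0,0,0]},{"jaw":0.4,"xyz":[0.7,0,-1.2],"angular":[0,0,0]},{"jaw":0.4,"xyz":[0.7,0,-20],"angular":[0,0,0]},{"jaw":0.4,"xyz":[0.7,0,-80],"angular":[0,0,0]},{"jaw":0.4,"xyz":[0.7,0,-150],"angular":[0,0,0]},{"jaw":0.4,"xyz":[0.7,0,-210],"angular":[0,0,0]},{"jaw":0.4,"xyz":[-40,0,-210],"angular":[0,0,0]},{"jaw":0.4,"xyz":[-60,0,-210],"angular":[0,0,0]},{"jaw":0.4,"xyz":[-60,0,-210],"angular":[0,0,0]}]'
python3 - <<'E'
from h import *
m=viewer.camera_model("wrist"); im,d=viewer.get_image("wrist"); cv2.imwrite("pics/w3.png",cv2.resize(im[:,200:440,::-1],None,fx=1.5,fy=1.5))
p=pts("wrist",d>0,d,m); c=np.array([w2c(a) for a in p]); c=c[abs(c[:,1])<20]
print(w2c(ctrl.read_state()["eef_pos"]))
for n,a,b,l,h in(("tab",90,150,80,130),("grip",-70,60,150,195)):
    q=c[(c[:,0]>a)&(c[:,0]<b)&(c[:,2]>l)&(c[:,2]<h)]
    if len(q): print(n,len(q),np.round(np.percentile(q,[1,50,99],axis=0),1).tolist())
q=c[(c[:,0]>70)&(c[:,0]<150)&(c[:,2]>60)&(c[:,2]<72)&(abs(c[:,1])<12)];print(np.histogram(q[:,0],bins=np.arange(80,150,3)))
E
```

```text
clock: 13.88
eef_pos: [509.2, 149.8, 301.1]
tool_rot: [-3.141, 0.002, 1.711]
force: [0.7, 0.4, -1.0]
width: 59.6
gripper_force: 0.0
[ 60.27908967   1.17440239 301.10379839]
tab 469 [[90.3, -12.8, 80.1], [119.6, 0.3, 95.5], [129.1, 12.2, 99.3]]
grip 964 [[-14.9, -16.5, 151.0], [-2.7, 0.1, 187.0], [0.6, 16.7, 191.6]]
(array([ 0, 17, 13, 15, 15, 14, 16, 18, 12, 18,  0,  0,  0,  0,  0,  0, 22,
       62, 42, 42,  0,  0,  0]), array([ 80,  83,  86,  89,  92,  95,  98, 101, 104, 107, 110, 113, 116,
       119, 122, 125, 128, 131, 134, 137, 140, 143, 146, 149]))
```

View pics/w3.png

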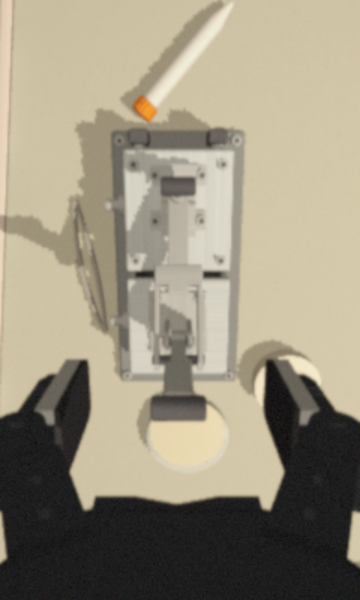

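The hook sits in the slot. The tab is at (178,186) px with its centre about 92 mm up, so the tip is near 59 mm. The lever grip is at (178,408) px, slightly past upright. Now I'll take the lever bar.

```bash
python3 -m creep '[{"jaw":0.4,"xyz":[-60,1,20],"angular":[0,0,0]},{"jaw":0.4,"xyz":[-66.8,1,60],"angular":[0,0,0]},{"jaw":0.4,"xyz":[-66.8,1,100],"angular":[0,0,0]},{"jaw":0.4,"xyz":[-66.8,1,115],"angular":[0,0,0]},{"jaw":0,"xyz":[-66.8,1,115.5],"angular":[0,0,0]},{"jaw":-0.3,"xyz":[-66.8,1,115.5],"angular":[0,0,0]},{"jaw":-0.3,"xyz":[-66.8,1,115.5],"angular":[0,0,0]},{"jaw":-0.3,"xyz":[-66.8,1,115.5],"angular":[0,0,0]}]'
python3 -c "
from h import *
print(w2c(ctrl.read_state()['eef_pos']))"
```

```text
clock: 14.92
eef_pos: [519.2, 86.9, 186.8]
tool_rot: [-3.142, -0.0, 1.715]
force: [-5.3, 2.3, 5.5]
width: 32.5
gripper_force: 61.0
[ -5.31270502   0.24375291 186.7944298 ]
```

```bash
python3 -m creep '[{"jaw":-0.3,"xyz":[-8,0,1],"angular":[0,0,0]},{"jaw":-0.3,"xyz":[-17,0,3],"angular":[0,0,0]},{"jaw":-0.3,"xyz":[-26,0,6],"angular":[0,0,0]},{"jaw":-0.3,"xyz":[-35,0,9.5],"angular":[0,0,0]},{"jaw":-0.3,"xyz":[-43,0,14],"angular":[0,0,0]},{"jaw":-0.3,"xyz":[-51,0,19],"angular":[0,0,0]},{"jaw":-0.3,"xyz":[-58,0,25.5],"angular":[0,0,0]},{"jaw":-0.3,"xyz":[-65,0,32],"angular":[0,0,0]},{"jaw":-0.3,"xyz":[-65,0,32],"angular":[0,0,0]}]'
python3 - <<'E'
from h import *
print(w2c(ctrl.read_state()['eef_pos']))
for cam in("scene",):
    im,d=viewer.get_image(cam); p=pts(cam,d>0,d); c=np.array([w2c(a) for a in p])
    q=c[(c[:,2]>75)&(c[:,2]<130)&(c[:,0]>100)&(c[:,0]<160)&(abs(c[:,1])<14)]; print(len(q),np.percentile(q,[2,50,98],axis=0).round(1).tolist())
E
```

```text
clock: 16.05
eef_pos: [528.8, 20.1, 154.7]
tool_rot: [-3.141, 0.002, 1.713]
force: [-6.6, -3.4, 8.4]
width: 32.7
gripper_force: 69.4
[-72.77217391   0.31341359 154.69971168]
103 [[100.8, -9.9, 75.4], [118.2, 4.5, 94.2], [123.4, 13.6, 98.6]]
```

```bash
python3 -m creep '[{"jaw":-0.3,"xyz":[-6,0,7.5],"angular":[0,0,0]},{"jaw":-0.3,"xyz":[-11,0,15.5],"angular":[0,0,0]},{"jaw":-0.3,"xyz":[-14.5,0,22],"angular":[0,0,0]},{"jaw":-0.3,"xyz":[-17,0,28.5],"angular":[0,0,0]},{"jaw":-0.3,"xyz":[-19.5,0,35],"angular":[0,0,0]},{"jaw":-0.3,"xyz":[-21,0,42],"angular":[0,0,0]},{"jaw":-0.3,"xyz":[-22.5,0,49],"angular":[0,0,0]},{"jaw":-0.3,"xyz":[-23.3,0,56],"angular":[0,0,0]},{"jaw":-0.3,"xyz":[-23.5,0,62],"angular":[0,0,0]},{"jaw":-0.3,"xyz":[-23.5,0,64],"angular":[0,0,0]},{"jaw":-0.3,"xyz":[-23.5,0,64],"angular":[0,0,0]}]'
python3 - <<'E'
from h import *
print(w2c(ctrl.read_state()['eef_pos']))
for cam in("scene",):
    im,d=viewer.get_image(cam); p=pts(cam,d>0,d); c=np.array([w2c(a) for a in p])
    q=c[(c[:,2]>75)&(c[:,2]<130)&(c[:,0]>90)&(c[:,0]<160)&(abs(c[:,1])<14)]; print(len(q),np.percentile(q,[2,50,98],axis=0).round(1).tolist())
E
```

```text
clock: 17.48
eef_pos: [532.4, -5.3, 90.6]
tool_rot: [-3.14, 0.005, 1.711]
force: [-3.6, -7.8, 5.1]
width: 32.9
gripper_force: 89.7
[-98.47209188   0.37021815  90.59924848]
118 [[91.8, -9.9, 75.2], [113.3, 3.8, 93.0], [119.0, 13.6, 99.9]]
```

```bash
python3 -m creep '[{"jaw":-0.3,"xyz":[1,0,2],"angular":[0,0,0]},{"jaw":-0.3,"xyz":[1,0,3.5],"angular":[0,0,0]},{"jaw":-0.3,"xyz":[1,0,3.5],"angular":[0,0,0]}]'
python3 -m creep '[{"jaw":0,"xyz":[0,0,-0.5],"angular":[0,0,0]},{"jaw":0.4,"xyz":[0,0,-0.5],"angular":[0,0,0]},{"jaw":0.4,"xyz":[0,0,-0.5],"angular":[0,0,0]},{"jaw":0.4,"xyz":[0,0,-40],"angular":[0,0,0]},{"jaw":0.4,"xyz":[0,0,-100],"angular":[0,0,0]},{"jaw":0.4,"xyz":[0,0,-160],"angular":[0,0,0]},{"jaw":0.4,"xyz":[100,0,-210],"angular":[0,0,0]},{"jaw":0.4,"xyz":[100,0,-210],"angular":[0,0,0]},{"jaw":0.4,"xyz":[100,0,-210],"angular":[0,0,0]}]'
python3 - <<'E'
from h import *
m=viewer.camera_model("wrist"); im,d=viewer.get_image("wrist"); cv2.imwrite("pics/w4.png",cv2.resize(im[:,200:440,::-1],None,fx=1.5,fy=1.5))
p=pts("wrist",d>0,d,m); c=np.array([w2c(a) for a in p]); c=c[abs(c[:,1])<20]
for n,a,b,l,h in(("tab",85,150,80,130),("grip",-115,-80,70,125)):
    q=c[(c[:,0]>a)&(c[:,0]<b)&(c[:,2]>l)&(c[:,2]<h)]
    if len(q): print(n,len(q),np.round(np.percentile(q,[1,50,99],axis=0),1).tolist())
E
```

```text
clock: 17.9
eef_pos: [532.4, -5.2, 87.2]
tool_rot: [-3.141, 0.006, 1.709]
force: [-4.2, -7.9, 5.3]
width: 32.5
gripper_force: 90.6
clock: 19.02
eef_pos: [518.3, 103.8, 298.8]
tool_rot: [3.136, -0.003, 1.723]
force: [-0.1, -0.3, -1.4]
width: 59.5
gripper_force: 0.0
tab 356 [[104.6, -12.7, 80.3], [111.0, -0.2, 98.9], [118.3, 12.4, 101.5]]
grip 426 [[-101.5, -16.4, 94.3], [-90.8, 0.5, 103.6], [-80.3, 16.3, 106.8]]
```

View pics/w4.png

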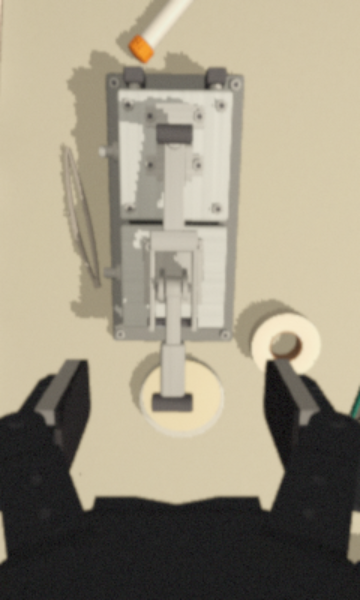

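The lever grip at (172,402) px is past centre, but its top is at 106 mm instead of 96, so the bar slipped a little in the pinch. I'll press it down with closed fingertips.

```bash
python3 -m creep '[{"jaw":-1,"xyz":[-60,0,40],"angular":[0,0,0]},{"jaw":-1,"xyz":[-103,0,90],"angular":[0,0,0]},{"jaw":-1,"xyz":[-103,0,145],"angular":[0,0,0]},{"jaw":-1,"xyz":[-103,0,160],"angular":[0,0,0]},{"jaw":-1,"xyz":[-103,0,160],"angular":[0,0,0]},{"jaw":-1,"xyz":[-103,0,160],"angular":[0,0,0]},{"jaw":-1,"xyz":[-103,0,160],"angular":[0,0,0]}]'
python3 -m creep '[{"jaw":-1,"xyz":[0,0,8],"angular":[0,0,0]},{"jaw":-1,"xyz":[0,0,14],"angular":[0,0,0]},{"jaw":-1,"xyz":[0,0,20],"angular":[0,0,0]},{"jaw":-1,"xyz":[0,0,23],"angular":[0,0,0]},{"jaw":-1,"xyz":[0,0,23],"angular":[0,0,0]}]'
```

```text
clock: 19.95
eef_pos: [533.6, -3.4, 137.5]
tool_rot: [3.139, 0.0, 1.715]
force: [-0.1, -0.1, 0.4]
width: 0.1
gripper_force: 0.0
clock: 20.58
eef_pos: [532.7, -3.3, 114.4]
tool_rot: [3.141, 0.001, 1.715]
force: [-3.2, -0.7, 12.2]
width: 0.5
gripper_force: 6.3
```

```bash
python3 -m creep '[{"jaw":-1,"xyz":[0,0,1.5],"angular":[0,0,0]},{"jaw":-1,"xyz":[0,0,1.5],"angular":[0,0,0]},{"jaw":-1,"xyz":[0,0,1.5],"angular":[0,0,0]}]'
python3 -m creep '[{"jaw":-1,"xyz":[0,0,-40],"angular":[0,0,0]},{"jaw":-1,"xyz":[0,0,-100],"angular":[0,0,0]},{"jaw":-1,"xyz":[0,0,-150],"angular":[0,0,0]},{"jaw":0,"xyz":[100,0,-185],"angular":[0,0,0]},{"jaw":0.4,"xyz":[100,0,-185],"angular":[0,0,0]},{"jaw":0.4,"xyz":[100,0,-185],"angular":[0,0,0]},{"jaw":0.4,"xyz":[100,0,-185],"angular":[0,0,0]}]'
python3 - <<'E'
from h import *
m=viewer.camera_model("wrist"); im,d=viewer.get_image("wrist"); cv2.imwrite("pics/w5.png",cv2.resize(im[:,200:440,::-1],None,fx=1.5,fy=1.5))
p=pts("wrist",d>0,d,m); c=np.array([w2c(a) for a in p])
q=c[(abs(c[:,1])<42)&(c[:,2]>50)&(c[:,2]<58)&(c[:,0]>30)&(c[:,0]<170)];print(np.histogram(q[:,0],bins=np.arange(40,58,1))[0],np.percentile(q[:,0],[98,99,99.7]))
c=c[abs(c[:,1])<20]
for n,a,b,l,h in(("tab",85,150,80,130),("grip",-115,-80,70,125),("half",50,160,50,58)):
    q=c[(c[:,0]>a)&(c[:,0]<b)&(c[:,2]>l)&(c[:,2]<h)]
    if len(q): print(n,len(q),np.round(np.percentile(q,[1,50,99],axis=0),1).tolist())
E
```

```text
clock: 20.95
eef_pos: [532.9, -3.3, 113.9]
tool_rot: [3.141, 0.001, 1.715]
force: [-5.1, -0.3, 22.5]
width: 0.1
gripper_force: 11.1
clock: 21.82
eef_pos: [518.2, 94.8, 296.3]
tool_rot: [-3.141, 0.001, 1.715]
force: [0.3, -0.5, 0.3]
width: 59.8
gripper_force: 0.0
[36 51 28 32 51 13 13 13 29 25 54 54 54 54 11 38 45] [146.07877343 147.0290901  147.24550963]
tab 380 [[104.5, -12.8, 80.3], [110.6, -0.5, 98.9], [117.9, 12.9, 101.5]]
grip 401 [[-101.9, -15.7, 87.9], [-91.1, 0.2, 94.5], [-80.4, 16.3, 96.6]]
half 1094 [[50.3, -19.9, 53.0], [92.4, 0.7, 55.2], [147.2, 19.9, 57.9]]
```

View pics/w5.png

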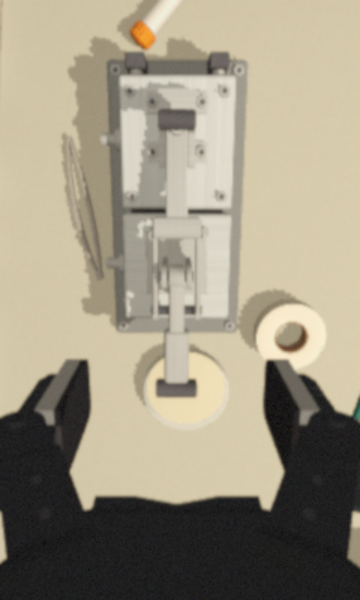

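The lever is now home: the bar is at (177,388) px with its top at 96 mm, against a stiff stop. The sliding half has moved about 4 mm to closed, the hook is in the slot and the bystanders haven't moved.

```bash
python3 -c "
from cell import ctrl
print(ctrl.finish_job())"
```

```text
the job is handed in; nothing more can be done
None
```

I handed the job in with the latch closed: by my camera measurements the lever is home, the sliding half is shut and the hook is in the slot under tension (about 9 N by geometry, not measured). The hand-in did not report a pass or fail.

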